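# Assemble the little lattice lantern

## Robot

A 6-joint arm with a two-finger parallel gripper is mounted at the origin on the work surface. World frame = base frame: x ahead of the robot, y to its left, z up, the work surface at z = 0. Lengths are in m, angles in rad, forces in N, time in s.
With the tool pointing down it reaches from about 0.375 to 0.9 m from the base axis. Payload 3.1 kg.
Tool frame: the origin (TCP) lies midway between the tips of the shut fingers; the grasp point (between the pads) lies pinch_z behind it (pinch_z is the distance from the TCP to the grasp point, in m); y points along the fingers, z is the direction in which the jaws open and shut, and the axes are right-handed (so a half turn about y gives the same grasp; the last joint's range is limited). The gripper opens to 87 mm and grips with 3 to 60 N. Pads are 19 mm wide; open, the fingers measure 117 mm over their backs; the gripper's body (75 mm by 190 mm) begins 51 mm behind the grasp point.
Start: joints at [-1.496, 0.527, 1.433, -0, 1.181, -0.178], TCP at [0.157, -0.605, 0.223] pointing down, gripper open.
Joint ranges: [-3.08, 3.08], [-0.75, 2.2], [0.22, 2.44], [-1.43, 4.57], [0, 2.65], [-2.85, 2.85]. Speed limits (rad/s): [2.79, 2.79, 3.14, 3.14, 3.14, 3.14].

## Interface

Orientations are given as a unit quaternion [x, y, z, w].
In Python, from rig import get_obs, camera, hand_in, pinch_z gives the robot as it stands. The module is installed in compiled form; this text tells all that it offers.
- The arm moves only by the tool arm_command, never from a script. Its argument "plan" is a list of rows, each a list of 2 entries, a list of its own where there are three numbers: the shift along the world's x, y, z in units of 25 mm (1.0 is 25 mm), then the turn about the world's z in units of 5 degrees (1.0 is 5 degrees). A call has 1 to 5 rows; each row is the pose to reach, as a shift and turn from the pose commanded when the call began; what a row does not reach only later rows make up. A row lasts 1/10 s, in which the tool goes at most 50 mm and 8.59 degrees, less where a joint would pass 70% of its speed; a pose out of reach is approached as far as the arm can. A call with a gripper value outside its range is refused whole. "fingers" is the opening, from -1 (shut) to 1 (fully open), set as the call begins (left out, the last holds). The fingers move at their own pace and stop on an object; "force" is the grip in N (left out, the last holds). Time passes only in rows, so rows that repeat a pose let the fingers close. It gives the time, the measured TCP pose, the force and the opening at its end, in the units of the state.
- get_obs(): the state, without advancing time (a new reading comes with each control period).
- camera(name): name is "side" or "top"; returns a dict with "pixels" (420x560x3 uint8, red, green, blue), "camera_matrix" (3x3 intrinsics, pixels), "distortion" ([k1, k2, p1, p2, k3] as OpenCV has them; the pictures are not rectified), "R" (3x3) and "t" (3): a world point X has camera coordinates R X + t. Camera axes: x right, y down, z forward; pixel columns grow to the right and rows downward; lengths in m; the calibration is good to about 2 mm. A picture is of the moment at which its call begins. There is no depth.
- hand_in(): hands the job in, once; it reports no verdict.
The state is a dict: "time": time; "q": joint angles; "joint_velocities": joint speeds; "joint_torque": joint torques, N m; "position": TCP position; "tool_rot": TCP orientation; "ft_force": force on the tool from outside, world axes, zero at the start; "moment": the same for the moment, N m; "grip_width": finger opening in m.
Only numpy, scipy, OpenCV 4.12 (cv2) and the standard library are available. Lean on these libraries where they do the work, as an engineer would, in place of code of your own. Each camera call takes 0.05 s, during which the arm holds its last target.

## Task

Put the small plywood lantern together on its square base: first stand the LED light in the recess of the square base, then lower the lattice shade over it onto the base, then set the roof on the shade with its spigot inside and its dowel upward, and last slip the brass collar over the dowel so that it lies on the roof. Build it up in that order with every part fully seated; keep all of them off the round base, which is for another lantern, and leave the roll of tape where it lies.

Things in the scene. Friction and masses are not known exactly. Their poses are not given: they have to be found in the camera images.
- square_base: Square plywood plate 110 x 110 x 12 mm, fixed to the bench. In its middle a square plinth, 12 mm high (top 24 mm above bench), 50 x 50 mm outside (46 x 46 mm over its top 4 mm), with a square recess 40 x 40 mm down to the plate's upper face (12 mm above bench). Origin: centre of the plate's underside; z up, x and y along the sides of plate, plinth and recess.
- round_base: Round plywood base plate, 110 mm across, 12 mm thick, fixed to the bench, with a round plinth 50 mm across and 12 mm high and a round recess 40 mm across. It belongs to another lantern and stays empty. Origin: centre of the underside; z up.
- light: LED light unit: upright aluminium cylinder with a white top, 33 mm across, 42 mm high, about 70 g. It stands in the plinth's recess, on the plate. Origin: centre of the underside; z up.
- shade: Lattice shade of thin light plywood: an upright square tube, open at top and bottom, 64 x 64 mm outside, 57 x 57 mm inside (walls 3.5 mm), 80 mm high, about 60 g. It goes over the light and around the plinth and stands on the plate. Origin: centre of the underside; z up, x and y square to its faces (a quarter turn makes no difference).
- roof: Plywood roof, 90 g, spigot down. From the bottom: square spigot 8 mm high (lowest 3 mm 43 x 43 mm, then 49 x 49 mm), square plate 84 x 84 x 6 mm (upper face 14 mm above origin), upright square dowel 14 x 14 mm, 32 mm tall (end 46 mm above origin). Spigot goes inside the shade's top, plate rests on its edge. Origin: centre of the spigot's underside; z up, x, y along the sides.
- collar: Plain brass ring, 40 mm across, hole 24 mm, 18 mm high, about 110 g, lying flat. It goes over the roof's dowel onto the plate. Origin: centre of the underside; z up.
- tape_roll: Roll of pale masking tape lying flat, 90 mm across, hole 74 mm, 24 mm high. Not part of the job. Origin: centre of the underside; z up.
There are look-alikes about, which are no part of the job. What is shaped like the roof but pink is not meant. Leave any red look-alike of the collar alone.

How it is judged:
By the outcome, as a careful person would: the job done as asked, in the order asked, and still so for the second after the job is handed in, with the robot touching nothing.
It also fails if it takes over 115 s, if anything falls off the work surface, if the arm or the gripper's body presses on something with over 40 N, if the wrist force passes 120 N, or if a joint passes its speed limit or range.

## Working session

There is one attempt and no reset: what is moved stays moved. The work goes in short steps, Python scripts to look and compute and a tool call to move; the robot and the scene stay as the last step left them, time stands still between calls to the robot, and variables do not carry over. Pictures are saved under pics/ and viewed, and the job is handed in when it is done.

Besides the shell and the picture viewer there is one more tool, called after "Request:" as name([rows], argument=value, ...), one row to a line, values as JSON. arm_command: Moves the arm, as the interface text tells. Its arguments: {"type":"object","properties":{"plan":{"type":"array"},"fingers":{"type":"number"},"force":{"type":"number"}},"required":["plan"]}

```bash
mkdir -p pics
python3 - <<'E'
from rig import *
import cv2
o=get_obs();print(o,pinch_z)
for n in("top","side"):
    c=camera(n);cv2.imwrite(f"pics/{n}0.png",c["pixels"][:,:,::-1]);print({k:c[k] for k in c if k!="pixels"})
E
```

```text
{'time': 0.0, 'q': array([-1.49546257e+00,  5.28488157e-01,  1.43389704e+00,  1.55145317e-05,
        1.18138415e+00, -1.78508218e-01]), 'joint_velocities': array([ 7.68975672e-04,  8.92749215e-04,  6.51813314e-04,  3.68652365e-04,
       -1.22261939e-04,  1.53373527e-05]), 'joint_torque': array([-4.99649341e-04, -4.40047538e+01, -1.76593459e+01,  6.31562294e-02,
        5.82307333e-02, -1.59584233e-04]), 'position': array([ 0.15692513, -0.60422721,  0.2215598 ]), 'tool_rot': array([-0.08945906,  0.70218719, -0.70065061,  0.08954856]), 'ft_force': array([ 1.23965207,  0.61662631, -0.80516557]), 'moment': array([ 0.00690562, -0.04359971, -0.01307422]), 'grip_width': 0.0870703739347247} 0.0187
{'camera_matrix': array([[401.30059576,   0.        , 286.56079229],
       [  0.        , 401.30059576, 206.66000688],
       [  0.        ,   0.        ,   1.        ]]), 'distortion': array([0.01352232, 0.        , 0.        , 0.        , 0.        ]), 'R': array([[-0.01546993, -0.99943841,  0.02972448],
       [-0.9828187 ,  0.00973088, -0.1843169 ],
       [ 0.18392415, -0.03206514, -0.98241729]]), 't': array([-0.00678061,  0.51177941,  0.80437286])}
{'camera_matrix': array([[434.43780138,   0.        , 287.11222598],
       [  0.        , 434.43780138, 207.61800467],
       [  0.        ,   0.        ,   1.        ]]), 'distortion': array([0.03223081, 0.        , 0.        , 0.        , 0.        ]), 'R': array([[ 0.90893643, -0.41680831, -0.01026641],
       [-0.25897817, -0.54511557, -0.79735771],
       [ 0.32674894,  0.72740625, -0.60341966]]), 't': array([-0.44795363,  0.17985647,  0.73040101])}
```

View pics/top0.png

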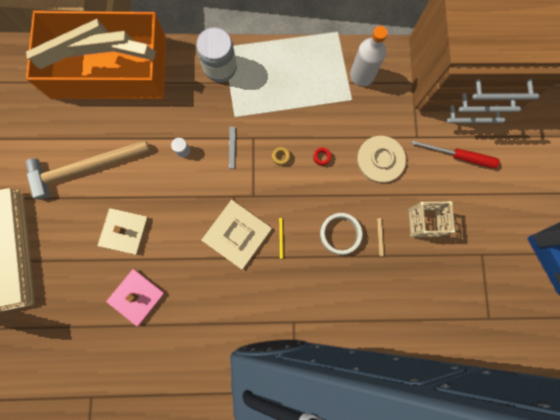

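View pics/side0.png

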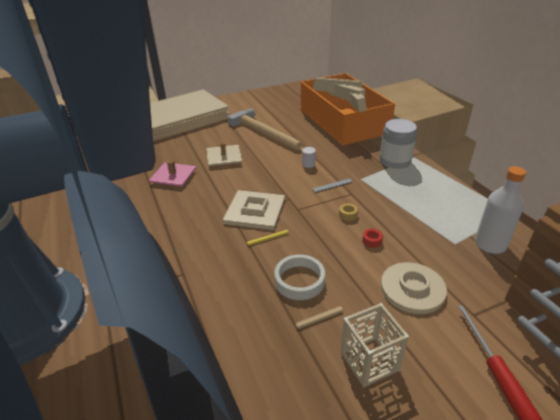

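The top view shows these candidates:
- **Light:** small white-topped cylinder (181,147). The jar at (215,55) is far too big.
- **Roof:** natural ply one (123,231). The pink one (136,298) is not meant.
- **Collar:** brass ring (281,156). The red one is at (322,157).
- **Base:** square one (237,234). The round one is at (381,158).
- **Shade:** (433,220).
- **Tape roll:** (341,234), to be left alone.

Next I'll do a close crop and the measurements.

```bash
cat > h.py <<'E'
from rig import *
import cv2, numpy as np
def rays(c,px):
    u=cv2.undistortPoints(np.array(px,float).reshape(-1,1,2),c["camera_matrix"],c["distortion"]).reshape(-1,2)
    d=np.c_[u,np.ones(len(u))]@c["R"]; o=-c["R"].T@c["t"]
    return o,d
def onplane(c,px,z):
    o,d=rays(c,px); return o+d*((z-o[2])/d[:,2])[:,None]
def proj(c,X):
    rv=cv2.Rodrigues(c["R"])[0]
    return cv2.projectPoints(np.array(X,float).reshape(-1,1,3),rv,c["t"],c["camera_matrix"],c["distortion"])[0].reshape(-1,2)
def crop(c,x0,y0,x1,y1,f,name):
    im=c["pixels"][y0:y1,x0:x1,::-1]; cv2.imwrite(name,cv2.resize(im,None,fx=f,fy=f,interpolation=cv2.INTER_CUBIC))
E
python3 - <<'E'
from h import *
c=camera("top"); crop(c,95,125,295,275,4,"pics/a1.png"); crop(c,300,125,460,265,4,"pics/a2.png")
s=camera("side"); crop(s,140,130,300,230,5,"pics/a3.png");crop(s,290,130,440,240,5,"pics/a4.png")
E
```

```text
(no output)
```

View pics/a1.png

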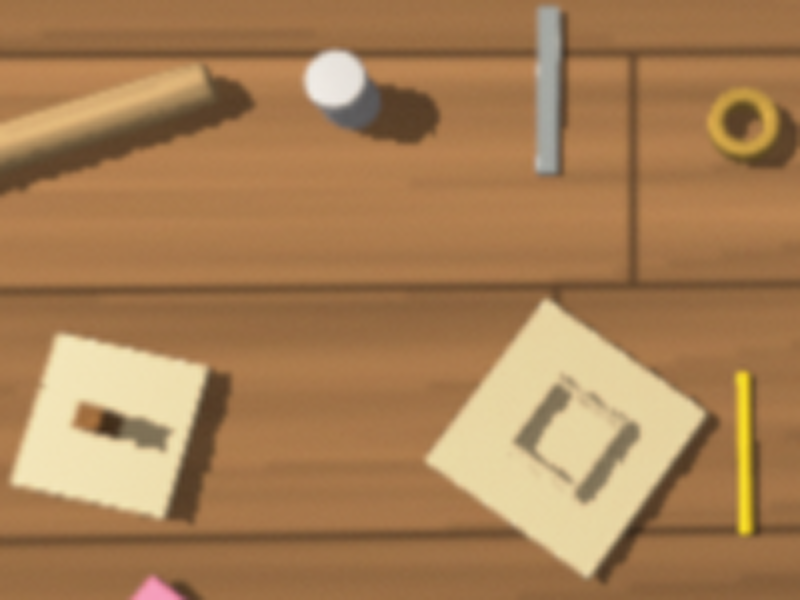

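View pics/a2.png

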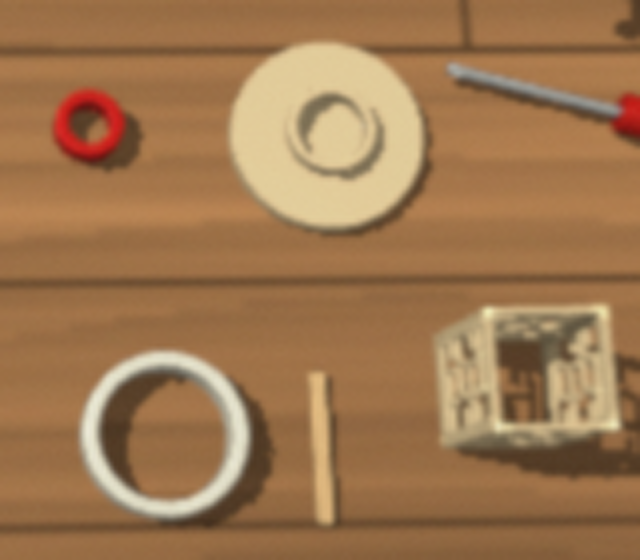

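View pics/a3.png

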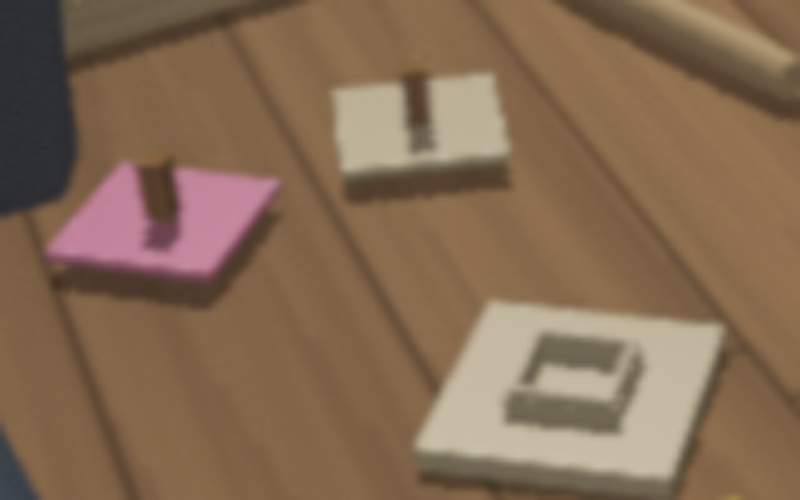

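View pics/a4.png

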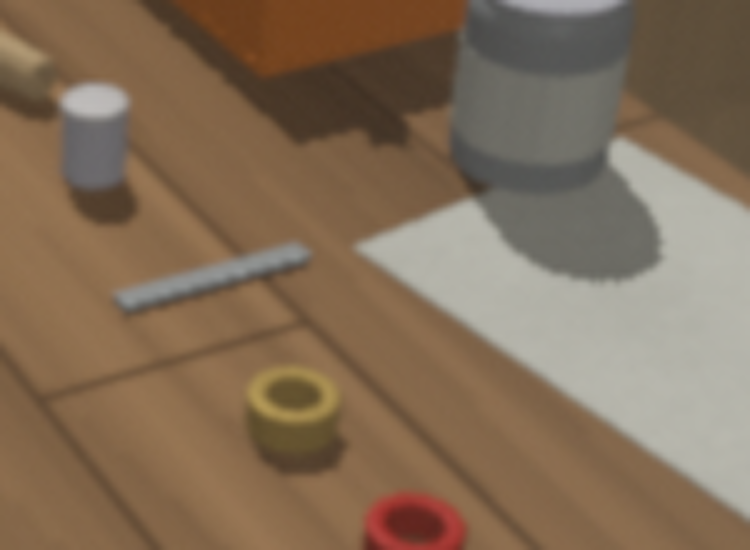

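The crops confirm the choices: plain ply roof with a brown dowel at (116,229) px, brass ring at (281,156), white-topped light at (179,145), square plinth at (240,234). Now I'll measure with masks.

```bash
cat > m.py <<'E'
from h import *
def blob(c,mask,seed,r=60):
    n,l,st,ce=cv2.connectedComponentsWithStats(mask.astype(np.uint8))
    ys,xs=np.where(l>0); i=np.argmin((xs-seed[0])**2+(ys-seed[1])**2)
    return (l==l[ys[i],xs[i]]).astype(np.uint8)
def cont(b):
    return max(cv2.findContours(b,cv2.RETR_EXTERNAL,cv2.CHAIN_APPROX_NONE)[0],key=cv2.contourArea).reshape(-1,2).astype(float)
def hsv(c): return cv2.cvtColor(c["pixels"],cv2.COLOR_RGB2HSV).astype(int)
def rect(P):
    (x,y),(w,h),a=cv2.minAreaRect((P[:,:2]*1000).astype(np.float32)); return np.round([x,y,w,h,a],1)
def circ(P):
    # lsq circle
    A=np.c_[2*P[:,:2],np.ones(len(P))]; s=np.linalg.lstsq(A,(P[:,:2]**2).sum(1),rcond=None)[0]
    return np.round(np.r_[s[:2],np.sqrt(s[2]+s[0]**2+s[1]**2)]*1000,1)
E
python3 - <<'E'
from m import *
for cam in("top","side"):
    c=camera(cam);H=hsv(c);h,s,v=H[...,0],H[...,1],H[...,2]
    S={"top":dict(light=(179,144),roof=(105,235),pink=(136,298),collar=(274,157),red=(315,157),sq=(220,234),rd=(365,160),tape=(322,234),shade=(448,205)),
       "side":dict(light=(309,150),roof=(215,155),pink=(173,180),collar=(341,210),red=(365,236),sq=(237,212),rd=(398,290),tape=(280,282),shade=(375,315))}[cam]
    for k,(x,y) in S.items(): print(cam,k,H[y,x])
    print(cam,"wood",H[190,180] if cam=="top" else H[180,270])
E
```

```text
top light [ 16  12 232]
top roof [ 23  62 242]
top pink [ 12 138  76]
top collar [ 20 168 205]
top red [  1 210 210]
top sq [ 23  75 232]
top rd [ 21  81 226]
top tape [ 27  23 231]
top shade [ 20  84 139]
top wood [ 14 141 164]
side light [ 15   5 188]
side roof [ 20  50 190]
side pink [170  87 167]
side collar [ 21 132 174]
side red [  1 166 171]
side sq [ 21  45 199]
side rd [ 21  52 185]
side tape [ 27  16 175]
side shade [ 19  67 125]
side wood [ 15 114 123]
```

Run:
```python
from m import *
out={}
for cam in("top","side"):
    c=camera(cam);H=hsv(c);h,s,v=H[...,0],H[...,1],H[...,2]
    t=cam=="top"
    pale=(s<105)&(v>195) if t else (s<75)&(v>150)&(h>12)&(h<32)
    wh=(s<35)&(v>185) if t else (s<14)&(v>150)
    br=(h>=18)&(h<=27)&(s>110)&(v>110) if t else (h>=18)&(h<=27)&(s>105)&(v>70)
    S=dict(light=(179,144),roof=(105,235),collar=(274,157),sq=(220,234)) if t else dict(light=(309,150),roof=(215,155),collar=(341,210),sq=(237,212))
    b=cont(blob(c,pale,S["sq"])); print(cam,"sq",rect(onplane(c,b,.012)))
    b=cont(blob(c,pale,S["roof"])); print(cam,"roof",rect(onplane(c,b,.014)), rect(onplane(c,b,.008)))
    b=cont(blob(c,wh,S["light"])); print(cam,"light",circ(onplane(c,b,.042)),cv2.contourArea(b.astype(np.float32)))
    b=cont(blob(c,br,S["collar"])); print(cam,"collar z9",circ(onplane(c,b,.009)),"z18",circ(onplane(c,b,.018)),rect(onplane(c,b,.018)))
c=camera("top")
q=np.array([[121.5,0],[0,0]])
# shade top corners from crop a2 (4x, offset 300,125)
P=np.array([[488,310],[609,307],[617,428],[497,432]])/4+[300,125]-.375
X=onplane(c,P,.08); print("shade top",np.round(X[:,:2]*1000,1),X.mean(0),[np.linalg.norm(X[i]-X[i-1]) for i in range(4)], [np.degrees(np.arctan2(*(X[i]-X[i-1])[1::-1])) for i in range(4)])
P=np.array([[555,298],[708,412],[596,580],[427,460]])/4+[95,125]-.375
X=onplane(c,P,.012); print("sq",np.round(X[:,:2]*1000,1),X.mean(0),[np.linalg.norm(X[i]-X[i-1]) for i in range(4)], [np.degrees(np.arctan2(*(X[i]-X[i-1])[1::-1])) for i in range(4)])
P=np.array([[58,333],[209,367],[167,518],[12,484]])/4+[95,125]-.375
X=onplane(c,P,.014); print("roof",np.round(X[:,:2]*1000,1),X.mean(0),[np.linalg.norm(X[i]-X[i-1]) for i in range(4)], [np.degrees(np.arctan2(*(X[i]-X[i-1])[1::-1])) for i in range(4)])
for n,p,z in(("tape",(341,234),.024),("red",(322,157),.018),("round",(382,159),.012)): print(n,onplane(c,[p],z))
s=camera("side"); crop(s,330,295,420,400,6,"pics/b1.png")
```

```text
top sq [459.7  97.  108.9 109.7  54.2]
top roof [468.8 341.6  84.2  84.5  76.6] [469.6 343.8  84.7  85.1  76.6]
top light [653.5 220.6  14.2] 128.0
top collar z9 [637.7  -2.5  20. ] z18 [634.8  -2.4  19.8] [635.1  -1.9  40.6  39.1  43.1]
side sq [459.3  97.8 111.6 111.2  54. ]
side roof [468.8 342.7  83.6  85.   76.2] [471.5 352.9  84.5  85.9  76.2]
side light [652.4 220.3  12.8] 41.0
side collar z9 [6.371e+02 4.000e-01 2.590e+01] z18 [630.5  -9.4  25.5] [630.3  -9.9  59.8  38.3  59.9]
shade top [[ 512.4 -291.2]
 [ 513.3 -354.3]
 [ 450.5 -352.6]
 [ 449.1 -290.9]] [ 0.48131209 -0.32224461  0.08      ] [np.float64(0.06326349227022589), np.float64(0.06312632116371474), np.float64(0.06289988594658681), np.float64(0.06177037619229375)] [np.float64(-0.3120027772908615), np.float64(-89.1188294353599), np.float64(178.44409551657247), np.float64(91.25848688450779)]
sq [[536.5 103. ]
 [472.   19. ]
 [382.   79.7]
 [447.6 171.2]] [0.45948883 0.09321581 0.012     ] [np.float64(0.1120372393159025), np.float64(0.1059066424952389), np.float64(0.10853629356547809), np.float64(0.11253476671317447)] [np.float64(-37.48696039929971), np.float64(-127.52002419999124), np.float64(145.98305963610807), np.float64(54.36602577782344)]
roof [[519.1 371.3]
 [499.5 289.5]
 [418.1 307.7]
 [437.4 390.1]] [0.46853344 0.33963762 0.014     ] [np.float64(0.0838070381551015), np.float64(0.08411715700269243), np.float64(0.08334531088781505), np.float64(0.08462263734240841)] [np.float64(-12.915274319636564), np.float64(-103.47251143191411), np.float64(167.43444408070786), np.float64(76.84449983190326)]
tape [[ 0.45473415 -0.13097464  0.024     ]]
red [[ 0.63040363 -0.09601125  0.018     ]]
round [[ 0.62666555 -0.23373211  0.012     ]]
```

View pics/b1.png

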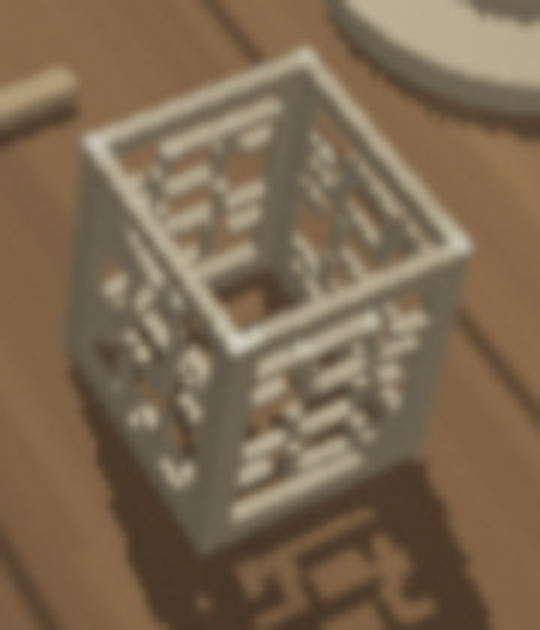

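Run:
```python
from m import *
from scipy.spatial.transform import Rotation as R
s=camera("side")
P=np.array([[90,142],[307,50],[470,243],[237,347]])/6+[330,295]-.42
X=onplane(s,P,.08); print("shade",np.round(X[:,:2]*1000,1),X.mean(0),[np.linalg.norm(X[i]-X[i-1]) for i in range(4)], [np.degrees(np.arctan2(*(X[i]-X[i-1])[1::-1])) for i in range(4)])
c=camera("top");print("cams",-c["R"].T@c["t"],-s["R"].T@s["t"])
crop(c,262,138,302,174,16,"pics/c1.png");crop(s,330,195,380,230,14,"pics/c2.png")
print(R.from_quat(get_obs()["tool_rot"]).as_matrix().round(3))
```

```text
shade [[ 450.8 -289.5]
 [ 513.2 -287.8]
 [ 514.3 -350.2]
 [ 451.4 -351. ]] [ 0.48242378 -0.31965686  0.08      ] [np.float64(0.061489336314685894), np.float64(0.06240699857484037), np.float64(0.06244030092959763), np.float64(0.06292179061175655)] [np.float64(90.59508730066293), np.float64(1.5933827196384378), np.float64(-88.92397713747539), np.float64(-179.27876802240115)]
cams [0.35493789 0.01403546 0.88476095] [ 0.21508251 -0.61996649  0.5795494 ]
[[-0.968  0.     0.251]
 [-0.251  0.    -0.968]
 [-0.    -1.    -0.   ]]
```

View pics/c1.png

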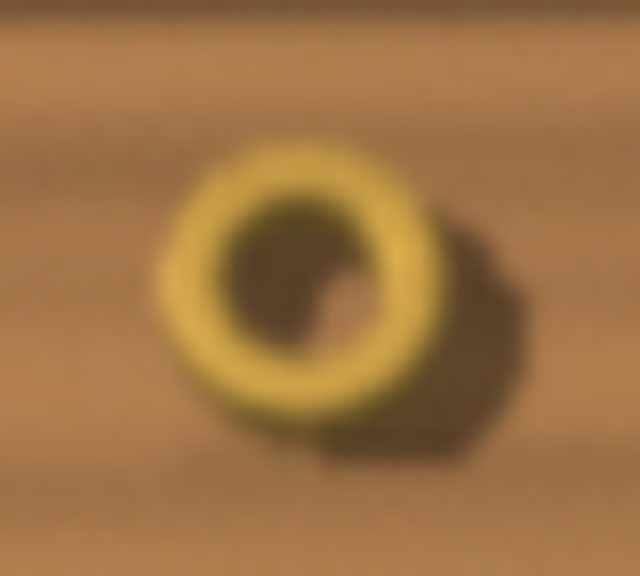

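View pics/c2.png

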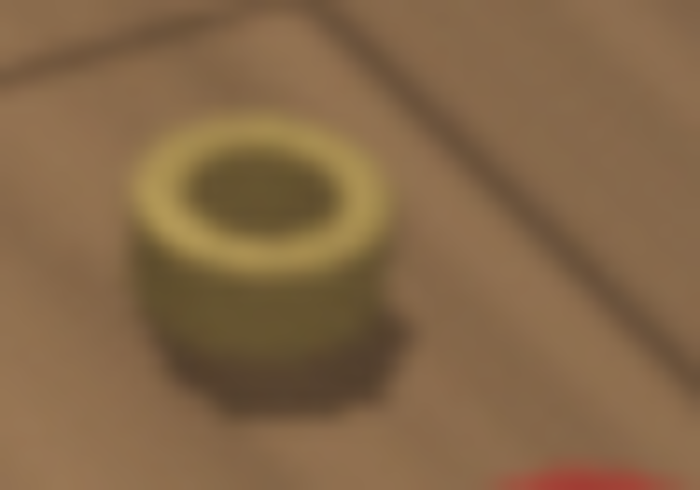

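Both views agree to about 2 mm: base (460,97) yaw 54°, roof (469,342) yaw 76.5°, shade (482,−321) yaw 1°, light (653,220). The picture shows the brass collar's ring centre at (280.3,154.9) px. Moving towards the light.

Run:
```python
from m import *
c=camera("top");s=camera("side")
print("collar",onplane(c,[(280.3,154.9)],.018),onplane(s,[(348.2,208.4)],.018))
print("light", onplane(c,[(95+336/4-.4,125+80/4-.4)],.042),onplane(s,[(290+95/5-.4,130+101/5-.4)],.042))
print("handle end",onplane(c,[(147,146)],.02))
```

```text
collar [[ 0.63590263 -0.00198825  0.018     ]] [[ 0.63558502 -0.00140285  0.018     ]]
light [[0.6527041  0.21988542 0.042     ]] [[0.65356367 0.22143377 0.042     ]]
handle end [[0.65746386 0.29487608 0.02      ]]
```

Request:
arm_command([
  [[1.03, 1.7, 0], 0],
  [[2.06, 3.4, 0], 0],
  [[3.09, 5.1, 0], 0],
  [[4.12, 6.8, 0], 0],
  [[5.15, 8.5, 0], 0],
], fingers=0.3)

```text
time: 1.2
position: [0.2864, -0.3909, 0.2228]
tool_rot: [0.089, -0.701, 0.702, -0.089]
ft_force: [1.4, -0.7, -0.3]
grip_width: 0.059
```

Request:
arm_command([
  [[1.03, 1.7, 0], 0],
  [[2.06, 3.4, 0], 0],
  [[3.09, 5.1, 0], 0],
  [[4.12, 6.8, 0], 0],
  [[5.15, 8.5, 0], 0],
])

```text
time: 1.7
position: [0.4154, -0.1783, 0.223]
tool_rot: [0.089, -0.701, 0.702, -0.09]
ft_force: [0.9, -0.9, -0.5]
grip_width: 0.0568
```

Request:
arm_command([
  [[1.03, 1.7, 0], 0],
  [[2.06, 3.4, 0], 0],
  [[3.09, 5.1, 0], 0],
  [[4.12, 6.8, 0], 0],
  [[5.15, 8.5, 0], 0],
])

```text
time: 2.2
position: [0.5442, 0.0346, 0.2229]
tool_rot: [0.089, -0.701, 0.702, -0.09]
ft_force: [0.7, -0.5, 0.8]
grip_width: 0.056
```

Request:
arm_command([
  [[0.88, 1.5, 0], 0],
  [[1.76, 3.0, 0], 0],
  [[2.64, 4.5, 0], 0],
  [[3.52, 6.0, 0], 0],
  [[4.39, 7.52, 0], 0],
])

```text
time: 2.7
position: [0.6537, 0.2222, 0.2226]
tool_rot: [0.09, -0.701, 0.701, -0.09]
ft_force: [1.3, -0.9, 0.8]
grip_width: 0.0568
```

Request:
arm_command([
  [[0, 0, -1.8], 0],
  [[0, 0, -3.6], 0],
  [[0, 0, -5], 0],
  [[0, 0, -5.6], 0],
  [[0, 0, -5.6], 0],
])

```text
time: 3.2
position: [0.6512, 0.2202, 0.08]
tool_rot: [0.091, -0.701, 0.701, -0.088]
ft_force: [-0.4, 1.1, 0.1]
grip_width: 0.0566
```

Run:
```python
from m import *
c=camera("top");s=camera("side");print(get_obs()["position"])
crop(c,130,100,230,200,6,"pics/d1.png");crop(s,260,90,360,190,6,"pics/d2.png")
cv2.imwrite("pics/d.png",np.hstack([cv2.imread("pics/d1.png"),cv2.imread("pics/d2.png")])[:, :, :][::1,::1]); i=cv2.imread("pics/d.png"); cv2.imwrite("pics/d.png",cv2.resize(i,(800,400)))
```

```text
[0.65432242 0.22066208 0.08395004]
```

View pics/d.png

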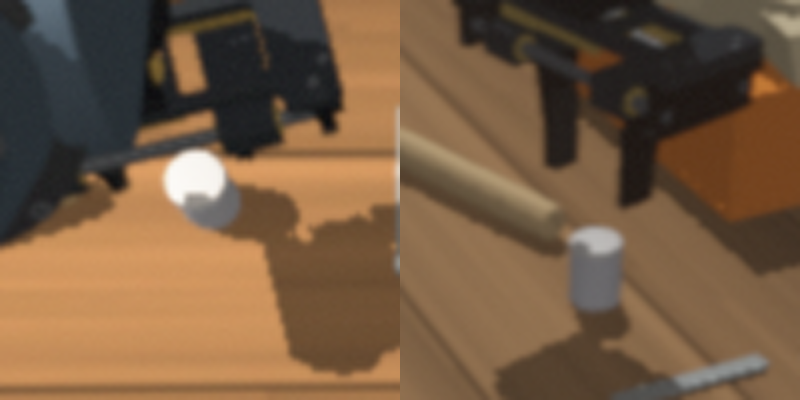

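The light at crop (195,178)/(597,240) stands under the open fingers. I'll check the tip midpoint, about (310,136) in the side view, against the projected TCP.

Run:
```python
from m import *
s=camera("side");d=np.array([.251,-.968,0])*.0283
p=np.array([.653,.2205,.083]);print(proj(s,[p,p-d,p+d]))
```

```text
[[308.90467631 135.15945382]
 [301.29440526 131.03236358]
 [316.77335618 139.42441981]]
```

Request:
arm_command([
  [[0, 0, -0.8], 0],
  [[0, 0, -1.6], 0],
  [[0, 0, -2.2], 0],
  [[0, 0, -2.64], 0],
  [[0, 0, -2.64], 0],
])

```text
time: 3.85
position: [0.6524, 0.2204, 0.0158]
tool_rot: [0.09, -0.701, 0.701, -0.089]
ft_force: [0.6, -0.8, -0.4]
grip_width: 0.0566
```

Request:
arm_command([
  [[0, 0, 0], 0],
  [[0, 0, 0], 0],
  [[0, 0, 0], 0],
  [[0, 0, 0], 0],
  [[0, 0, 0], 0],
], fingers=-0.6, force=12)

```text
time: 4.35
position: [0.6534, 0.2207, 0.0173]
tool_rot: [-0.089, 0.701, -0.701, 0.09]
ft_force: [0.7, 0.0, 1.8]
grip_width: 0.0328
```

Request:
arm_command([
  [[0, 0, 1.2], 0],
  [[0, 0, 2.6], 0],
  [[-1.2, -0.8, 3.2], 0],
  [[-2.6, -1.7, 3.2], 0],
  [[-4, -2.6, 3.2], 0],
])

```text
time: 4.85
position: [0.5524, 0.1551, 0.0975]
tool_rot: [0.089, -0.701, 0.701, -0.091]
ft_force: [-0.1, -1.0, -0.9]
grip_width: 0.0329
```

Request:
arm_command([
  [[-1.3, -0.8, 0], 0],
  [[-2.5, -1.6, 0], 0],
  [[-3.4, -2.1, 0], 0],
  [[-3.74, -2.33, 0], 0],
  [[-3.74, -2.33, 0], 0],
])

```text
time: 5.35
position: [0.4588, 0.0969, 0.0967]
tool_rot: [-0.089, 0.702, -0.701, 0.089]
ft_force: [-0.0, 0.3, -0.8]
grip_width: 0.0326
```

Run:
```python
from m import *
c=camera("top");s=camera("side");o=get_obs();print(o["position"],o["grip_width"])
def two(a,b,n):
    f=lambda c,q:cv2.resize(c["pixels"][q[1]:q[1]+80,q[0]:q[0]+80,::-1],(400,400),interpolation=cv2.INTER_CUBIC)
    cv2.imwrite(n,np.hstack([f(c,a),f(s,b)]))
two((200,190),(215,150),"pics/e.png")
```

```text
[0.46160178 0.09742694 0.0968375 ] 0.032436432515442655
```

View pics/e.png

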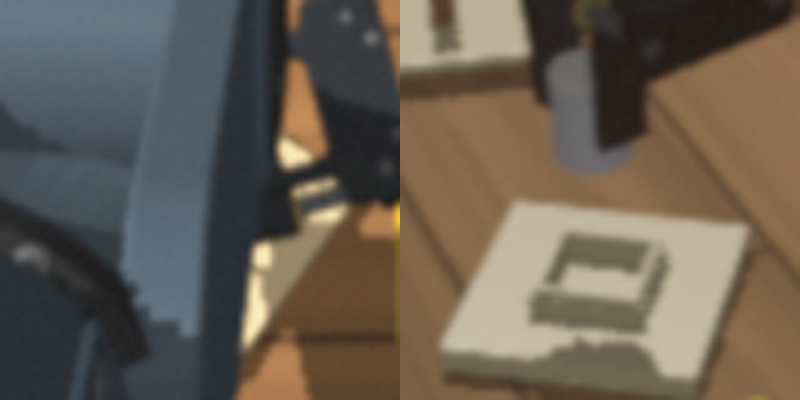

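The side view shows the light held upright at crop (590,110) above the recess at (600,280). Lowering it.

Request:
arm_command([
  [[0, 0, -0.8], 0],
  [[0, 0, -1.6], 0],
  [[0, 0, -2.1], 0],
  [[0, 0, -2.1], 0],
])

```text
time: 5.85
position: [0.4604, 0.0978, 0.0425]
tool_rot: [-0.09, 0.701, -0.701, 0.089]
ft_force: [-0.6, 0.2, -0.1]
grip_width: 0.0326
```

Run:
```python
from m import *
c=camera("top");s=camera("side");o=get_obs();print(o["position"],o["ft_force"])
print(proj(s,[[.4596,.0973,.024]]))
f=lambda c,q:cv2.resize(c["pixels"][q[1]:q[1]+80,q[0]:q[0]+80,::-1],(600,600),interpolation=cv2.INTER_CUBIC)
cv2.imwrite("pics/f.png",f(s,(215,150)))
```

```text
[0.46085243 0.09769039 0.04391357] [ 0.25397251 -0.23887833 -0.90955443]
[[254.17856365 202.3556227 ]]
```

View pics/f.png

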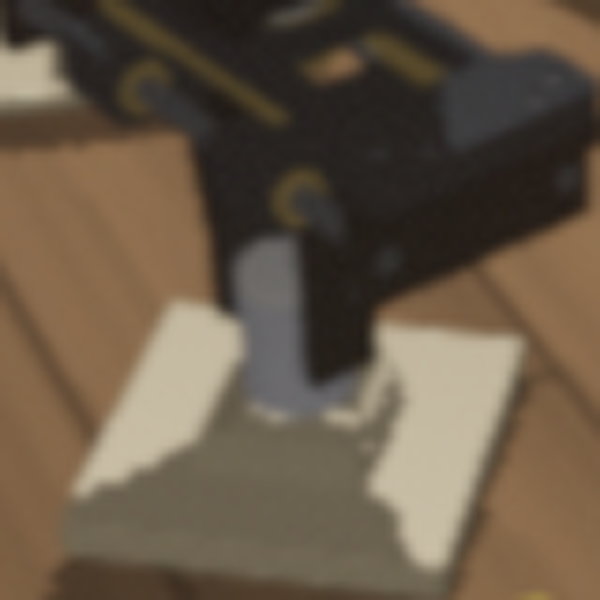

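The light's foot at crop (290,410) is just over the plinth opening. Lowering on.

Request:
arm_command([
  [[0, 0, -0.2], 0],
  [[0, 0, -0.4], 0],
  [[0, 0, -0.55], 0],
  [[0, 0, -0.6], 0],
  [[0, 0, -0.6], 0],
])

```text
time: 6.45
position: [0.4594, 0.0973, 0.0292]
tool_rot: [-0.089, 0.701, -0.701, 0.089]
ft_force: [-0.6, 0.2, 0.5]
grip_width: 0.0328
```

Request:
arm_command([
  [[0, 0, 0], 0],
  [[0, 0, 0], 0],
  [[0, 0, 0], 0],
  [[0, 0, 0], 0],
], fingers=0.2)

```text
time: 6.85
position: [0.4595, 0.0973, 0.029]
tool_rot: [-0.089, 0.701, -0.701, 0.089]
ft_force: [-0.2, -0.2, 0.7]
grip_width: 0.0505
```

Request:
arm_command([
  [[0, 0, 1], 0],
  [[0, 0, 2.4], 0],
  [[0, 0, 4], 0],
  [[0, 0, 5], 0],
  [[0, 0, 6], 0],
])

```text
time: 7.35
position: [0.4594, 0.0973, 0.1806]
tool_rot: [0.089, -0.701, 0.701, -0.09]
ft_force: [-0.1, 0.8, 0.1]
grip_width: 0.0523
```

Request:
arm_command([
  [[0.1, -1.9, 0], -0.6],
  [[0.2, -3.8, 0], -1.2],
  [[0.3, -5.7, 0], -1.8],
  [[0.4, -7.6, 0], -2.4],
  [[0.5, -9.5, 0], -2.7],
], fingers=1)

```text
time: 7.85
position: [0.4716, -0.1419, 0.1791]
tool_rot: [-0.006, 0.707, -0.707, 0.006]
ft_force: [1.1, 0.3, 1.3]
grip_width: 0.0829
```

Run:
```python
from m import *
c=camera("top");s=camera("side");o=get_obs();print(o["position"],o["ft_force"])
f=lambda c,q:cv2.resize(c["pixels"][q[1]:q[1]+80,q[0]:q[0]+80,::-1],(400,400),interpolation=cv2.INTER_CUBIC)
cv2.imwrite("pics/g.png",np.hstack([f(c,(200,190)),f(s,(215,150))]))
```

```text
[ 0.47373014 -0.14652683  0.1794248 ] [-0.62209844 -0.24266718  0.15138401]
```

View pics/g.png

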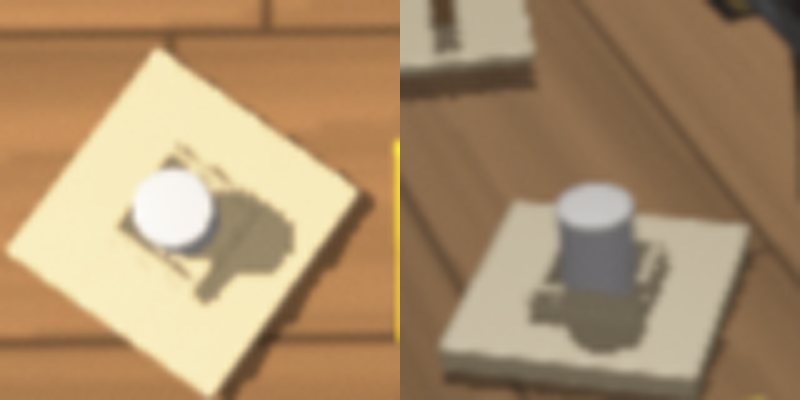

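Run:
```python
from m import *
c=camera("top");s=camera("side")
print(onplane(c,[(234.2,231.2)],.054),onplane(s,[(253.6,191)],.054))
```

```text
[[0.45975163 0.09639649 0.054     ]] [[0.45993353 0.09688801 0.054     ]]
```

Request:
arm_command([
  [[0.1, -1.9, 0], 0],
  [[0.2, -3.8, 0], 0],
  [[0.3, -5.6, 0], 0],
  [[0.39, -7, 0], 0],
  [[0.39, -7.23, 0], 0],
])

```text
time: 8.55
position: [0.4827, -0.3234, 0.179]
tool_rot: [0.006, -0.706, 0.708, -0.007]
ft_force: [-0.1, 0.9, 0.4]
grip_width: 0.0871
```

Request:
arm_command([
  [[0, 0, -1.2], 0],
  [[0, 0, -2.4], 0],
  [[0, 0, -3.3], 0],
  [[0, 0, -3.6], 0],
  [[0, 0, -3.6], 0],
])

```text
time: 9.05
position: [0.4812, -0.3183, 0.0881]
tool_rot: [-0.008, 0.708, -0.706, 0.006]
ft_force: [0.1, 0.4, 0.3]
grip_width: 0.087
```

Run:
```python
from m import *
c=camera("top");s=camera("side");o=get_obs();print(o["position"],o["grip_width"])
f=lambda c,q:cv2.resize(c["pixels"][q[1]:q[1]+120,q[0]:q[0]+120,::-1],(400,400),interpolation=cv2.INTER_CUBIC)
cv2.imwrite("pics/i.png",np.hstack([f(c,(380,160)),f(s,(320,285))]))
```

```text
[ 0.48241102 -0.32024239  0.08988643] 0.08670126290005889
```

View pics/i.png

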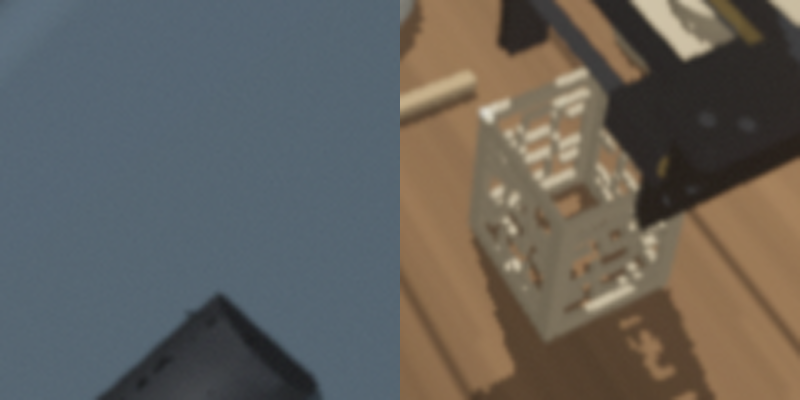

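The light reads (460,97,54) in both views, so it is seated. The side view shows the fingers straddling the shade's +y and −y faces (crop (520,45), (645,215)). Descending.

Request:
arm_command([
  [[0, 0, -0.4], 0],
  [[0, 0, -0.8], 0],
  [[0, 0, -1.3], 0],
  [[0, 0, -1.8], 0],
  [[0, 0, -1.8], 0],
])

```text
time: 9.65
position: [0.4803, -0.3198, 0.0417]
tool_rot: [-0.007, 0.708, -0.706, 0.005]
ft_force: [-0.2, 0.5, -0.6]
grip_width: 0.0869
```

Request:
arm_command([
  [[0, 0, 0], 0],
  [[0, 0, 0], 0],
  [[0, 0, 0], 0],
  [[0, 0, 0], 0],
  [[0, 0, 0], 0],
], fingers=0.3, force=10)

```text
time: 10.15
position: [0.482, -0.3212, 0.0445]
tool_rot: [0.006, -0.707, 0.707, -0.007]
ft_force: [1.0, 0.3, 1.3]
grip_width: 0.0643
```

Request:
arm_command([
  [[0, 0, 0.8], 0],
  [[0, 0, 2], 0],
  [[0, 0, 3.4], 0],
  [[0, 0.6, 4], 0],
  [[0, 1.6, 4], 0.5],
])

```text
time: 10.65
position: [0.4837, -0.2835, 0.1472]
tool_rot: [0.019, -0.705, 0.709, -0.024]
ft_force: [0.4, 0.1, -0.9]
grip_width: 0.0639
```

Request:
arm_command([
  [[-0.1, 1.7, 0], 1.4],
  [[-0.2, 3.4, 0], 2.8],
  [[-0.3, 5.1, 0], 4.2],
  [[-0.4, 6.8, 0], 5.6],
  [[-0.5, 8.5, 0], 7],
])

```text
time: 11.15
position: [0.4688, -0.0669, 0.1443]
tool_rot: [0.235, -0.667, 0.667, -0.235]
ft_force: [0.4, 0.0, -0.4]
grip_width: 0.0641
```

Request:
arm_command([
  [[-0.1, 1.7, 0], 1.1],
  [[-0.2, 3.4, 0], 2.1],
  [[-0.3, 5.1, 0], 3.12],
  [[-0.39, 6.4, 0], 3.12],
  [[-0.39, 6.63, 0], 3.12],
])

```text
time: 11.65
position: [0.4582, 0.1003, 0.1442]
tool_rot: [-0.323, 0.629, -0.629, 0.323]
ft_force: [-0.2, -1.3, -1.4]
grip_width: 0.0638
```

Run:
```python
from m import *
c=camera("top");s=camera("side");o=get_obs();print(o["position"],o["grip_width"],o["tool_rot"])
f=lambda c,q:cv2.resize(c["pixels"][q[1]:q[1]+120,q[0]:q[0]+120,::-1],(400,400),interpolation=cv2.INTER_CUBIC)
cv2.imwrite("pics/j.png",np.hstack([f(c,(180,170)),f(s,(195,120))]))
```

```text
[0.45931342 0.09812548 0.14416456] 0.06409546949768474 [ 0.32257388 -0.62906318  0.62934734 -0.32271896]
```

View pics/j.png

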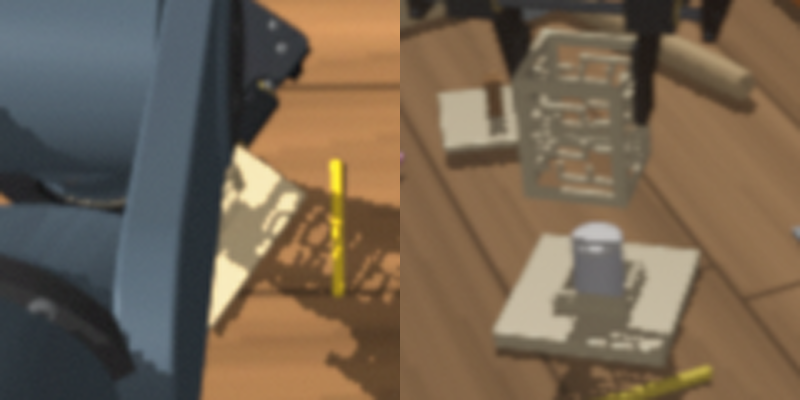

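The side view shows the shade square to the base at crop (580,130), above the light at (597,260). Lowering in two stages.

Request:
arm_command([
  [[0, 0, -0.7], 0],
  [[0, 0, -1.4], 0],
  [[0, 0, -2.0], 0],
  [[0, 0, -2.5], 0],
  [[0, 0, -2.5], 0],
])

```text
time: 12.25
position: [0.4589, 0.0957, 0.0803]
tool_rot: [-0.322, 0.63, -0.63, 0.32]
ft_force: [0.2, 0.0, -0.4]
grip_width: 0.0643
```

Run:
```python
from m import *
s=camera("side");o=get_obs();print(o["position"],o["ft_force"])
f=lambda c,q:cv2.resize(c["pixels"][q[1]:q[1]+90,q[0]:q[0]+90,::-1],(600,600),interpolation=cv2.INTER_CUBIC)
cv2.imwrite("pics/k.png",f(s,(210,150)))
```

```text
[0.4593697  0.09595326 0.08105035] [ 0.4341904  -0.79904614  0.13465857]
```

View pics/k.png

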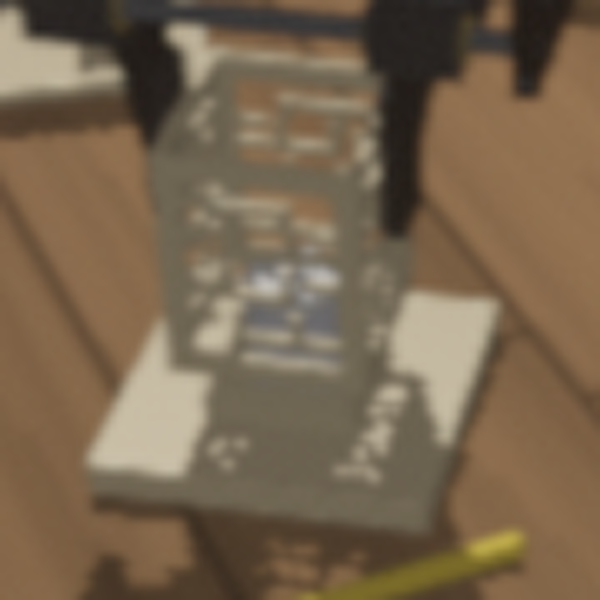

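The light shows through the lattice at crop (290,290), inside the shade, with even margins. I'll finish lowering.

Request:
arm_command([
  [[0, 0, -0.3], 0],
  [[0, 0, -0.6], 0],
  [[0, 0, -0.85], 0],
  [[0, 0, -1.02], 0],
  [[0, 0, -1.02], 0],
])

```text
time: 12.8
position: [0.4594, 0.0974, 0.0557]
tool_rot: [-0.322, 0.63, -0.63, 0.322]
ft_force: [-0.5, 0.3, -0.2]
grip_width: 0.0638
```

Request:
arm_command([
  [[0, 0, 0], 0],
  [[0, 0, 0], 0],
  [[0, 0, 0], 0],
  [[0, 0, 0], 0],
], fingers=1)

```text
time: 13.2
position: [0.4595, 0.0973, 0.0562]
tool_rot: [0.322, -0.63, 0.63, -0.322]
ft_force: [0.0, 0.9, -0.4]
grip_width: 0.0844
```

Request:
arm_command([
  [[0, 0, 0.6], 0],
  [[0, 0, 1.4], 0],
  [[0, 0, 2.6], 0],
  [[0, 0, 4], 0],
  [[0, 0, 5], 0],
])

```text
time: 13.7
position: [0.4598, 0.0973, 0.183]
tool_rot: [0.321, -0.629, 0.63, -0.322]
ft_force: [0.0, 0.2, 0.7]
grip_width: 0.0873
```

Request:
arm_command([
  [[0, 1.9, 0], 1.2],
  [[0.1, 3.8, 0], 2.4],
  [[0.2, 5.7, 0], 3.6],
  [[0.3, 7.6, 0], 4.5],
  [[0.37, 9.4, 0], 4.5],
], fingers=0)

```text
time: 14.2
position: [0.4684, 0.3343, 0.1812]
tool_rot: [0.439, -0.554, 0.554, -0.439]
ft_force: [0.9, -0.3, 0.4]
grip_width: 0.055
```

Run:
```python
from m import *
c=camera("top");s=camera("side");o=get_obs();print(o["position"],o["grip_width"],o["tool_rot"])
f=lambda c,q:cv2.resize(c["pixels"][q[1]:q[1]+90,q[0]:q[0]+90,::-1],(400,400),interpolation=cv2.INTER_CUBIC)
cv2.imwrite("pics/l.png",np.hstack([f(c,(190,185)),f(s,(210,150))]))
```

```text
[0.46888041 0.33756775 0.18124825] 0.04832637697671669 [-0.43853252  0.55381403 -0.55329478  0.44141152]
```

View pics/l.png

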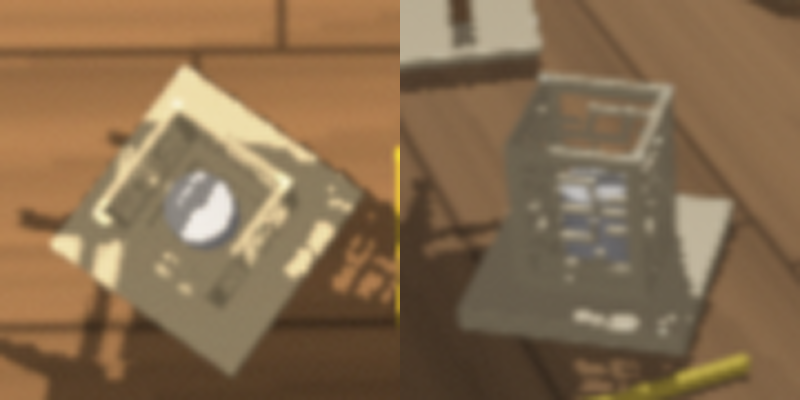

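Run:
```python
from m import *
c=camera("top");s=camera("side")
k=90/400
print(onplane(c,np.array([[178,103],[293,183],[99,216]])*k+[190,185]-.4,.092))
print(onplane(s,np.array([[141,75],[274,87],[243,161]])*k+[210,150]-.4,.092))
a=np.radians([54.1,144.1,234.1,324.1])+np.pi/4
X=np.c_[.4596+.04525*np.cos(a),.0973+.04525*np.sin(a),0*a+.092];print("expected",X)
```

```text
[[0.50221376 0.10210152 0.092     ]
 [0.46530379 0.05048933 0.092     ]
 [0.45151321 0.1364892  0.092     ]]
[[0.45153533 0.14151254 0.092     ]
 [0.504844   0.10410667 0.092     ]
 [0.46797055 0.05273674 0.092     ]]
expected [[0.45244335 0.14198047 0.092     ]
 [0.41491953 0.09014335 0.092     ]
 [0.46675665 0.05261953 0.092     ]
 [0.50428047 0.10445665 0.092     ]]
```

The shade's top corners match the expected seated position within 2 mm. Now the roof.

Request:
arm_command([
  [[0, 0.39, -0.8], 0],
  [[0, 0.39, -2], 0],
  [[0, 0.39, -3.6], 0],
  [[0, 0.39, -4.6], 0],
  [[0, 0.39, -4.6], 0],
])

```text
time: 14.9
position: [0.4659, 0.3388, 0.0627]
tool_rot: [-0.441, 0.556, -0.555, 0.435]
ft_force: [-0.6, -0.1, 0.4]
grip_width: 0.0433
```

Run:
```python
from m import *
c=camera("top");s=camera("side");o=get_obs();print(o["position"],o["grip_width"])
print(onplane(c,[(95+90/4-.4,125+416/4-.4)],.046),onplane(s,[(140+415/5-.4,130+70/5-.4)],.046))
f=lambda c,q:cv2.resize(c["pixels"][q[1]:q[1]+90,q[0]:q[0]+90,::-1],(400,400),interpolation=cv2.INTER_CUBIC)
cv2.imwrite("pics/n.png",np.hstack([f(c,(80,185)),f(s,(180,100))]))
```

```text
[0.4688491  0.34079103 0.06621108] 0.04327556056038786
[[0.46914288 0.33909378 0.046     ]] [[0.46841473 0.33735146 0.046     ]]
```

View pics/n.png

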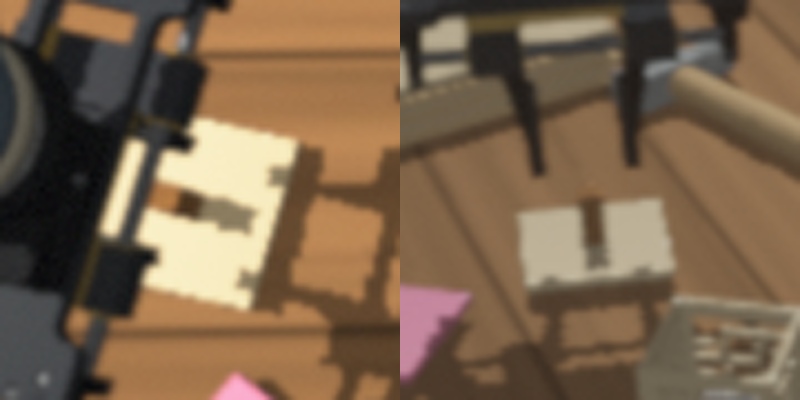

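The dowel at crop (593,200) sits midway between the finger tips (540,170) and (632,160). Descending and gripping.

Request:
arm_command([
  [[0, -0.04, -0.5], 0],
  [[0, -0.04, -1], 0],
  [[0, -0.04, -1.5], 0],
  [[0, -0.04, -1.92], 0],
  [[0, -0.04, -1.92], 0],
])

```text
time: 15.5
position: [0.4674, 0.3405, 0.0162]
tool_rot: [-0.44, 0.555, -0.554, 0.437]
ft_force: [-0.0, 0.8, -0.0]
grip_width: 0.0435
```

Request:
arm_command([
  [[0, 0, 0], 0],
  [[0, 0, 0], 0],
  [[0, 0, 0], 0],
  [[0, 0, 0], 0],
  [[0, 0, 0], 0],
], fingers=-1, force=25)

```text
time: 16.0
position: [0.4689, 0.3412, 0.0184]
tool_rot: [0.438, -0.555, 0.555, -0.439]
ft_force: [0.2, 0.2, 1.5]
grip_width: 0.0139
```

Request:
arm_command([
  [[0, 0, 0.5], 0],
  [[0, 0, 1.2], 0],
  [[0, 0, 2.4], 0],
  [[0, 0, 3.6], 0],
  [[0, 0, 5], 0],
])

```text
time: 16.5
position: [0.4679, 0.3406, 0.1443]
tool_rot: [-0.439, 0.555, -0.555, 0.438]
ft_force: [0.5, -0.2, -1.3]
grip_width: 0.0138
```

Run:
```python
from m import *
c=camera("top");s=camera("side");o=get_obs();print(o["position"],o["grip_width"])
f=lambda c,q:cv2.resize(c["pixels"][q[1]:q[1]+90,q[0]:q[0]+90,::-1],(400,400),interpolation=cv2.INTER_CUBIC)
cv2.imwrite("pics/o.png",np.hstack([f(c,(60,185)),f(s,(180,70))]))
```

```text
[0.47183373 0.34270302 0.14862348] 0.013623692969716302
```

View pics/o.png

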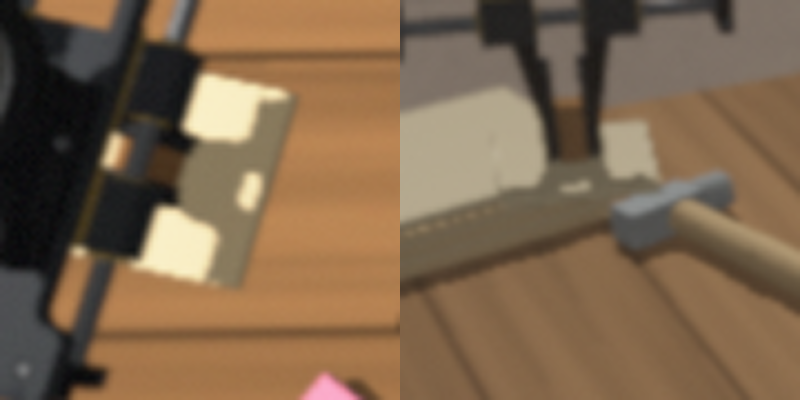

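Request:
arm_command([
  [[0, -1, 0.4], -0.5],
  [[-0.1, -2.9, 0.4], -1.6],
  [[-0.2, -4.8, 0.4], -2.8],
  [[-0.3, -6.7, 0.4], -4],
  [[-0.37, -8.5, 0.4], -4.5],
])

```text
time: 17.1
position: [0.4583, 0.1269, 0.1529]
tool_rot: [-0.321, 0.63, -0.63, 0.321]
ft_force: [0.8, -0.1, -1.1]
grip_width: 0.0138
```

Request:
arm_command([
  [[0, -0.8, 0], 0],
  [[0, -1.25, 0], 0],
  [[0, -1.25, 0], 0],
])

```text
time: 17.4
position: [0.4593, 0.0964, 0.153]
tool_rot: [-0.321, 0.63, -0.63, 0.321]
ft_force: [-0.2, 0.4, -1.3]
grip_width: 0.014
```

Run:
```python
from m import *
c=camera("top");s=camera("side");o=get_obs();print(o["position"],o["grip_width"],o["tool_rot"])
f=lambda c,q:cv2.resize(c["pixels"][q[1]:q[1]+90,q[0]:q[0]+90,::-1],(600,600),interpolation=cv2.INTER_CUBIC)
cv2.imwrite("pics/p.png",f(s,(210,120)))
```

```text
[0.45938065 0.09790665 0.1529873 ] 0.013643130565940985 [-0.32181185  0.62980132 -0.6294546   0.32182967]
```

View pics/p.png

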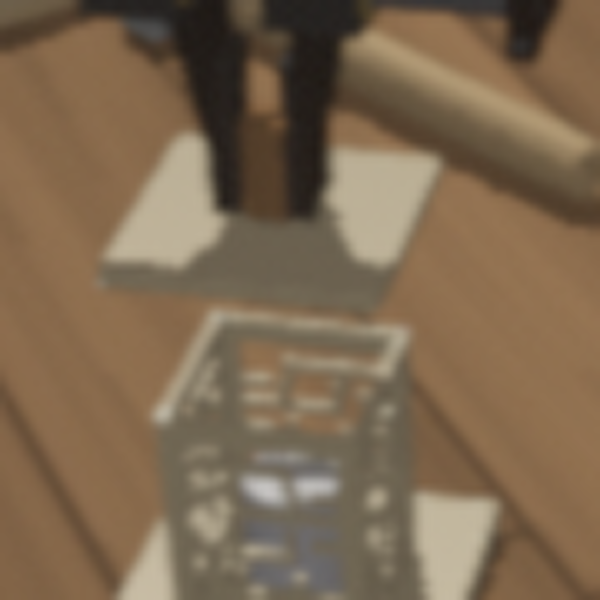

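The roof is held level, with plate corners at about (182,133), (441,158), (376,292), (103,266). I'll check its centre against the shade.

Run:
```python
from m import *
s=camera("side");k=90/600
X=onplane(s,np.array([[182,133],[441,156],[378,288],[104,265]])*k+[210,120]-.43,.149);print(X,X.mean(0),[np.linalg.norm(X[i]-X[i-1]) for i in range(4)],[np.degrees(np.arctan2(*(X[i]-X[i-1])[1::-1])) for i in range(4)])
```

```text
[[0.45164533 0.1564407  0.149     ]
 [0.51845053 0.1080521  0.149     ]
 [0.47134093 0.04460576 0.149     ]
 [0.40465141 0.09060132 0.149     ]] [0.46152205 0.09992497 0.149     ] [np.float64(0.08089037084902176), np.float64(0.0824887341029003), np.float64(0.07902374368339482), np.float64(0.08101285964171001)] [np.float64(54.48203862167824), np.float64(-35.91671039714766), np.float64(-126.59429068179271), np.float64(145.40608882257635)]
```

Request:
arm_command([
  [[0, 0, -0.5], 0],
  [[0, 0, -0.9], 0],
  [[0, 0, -1.3], 0],
  [[0, 0, -1.5], 0],
  [[0, 0, -1.5], 0],
])

```text
time: 18.05
position: [0.4588, 0.0976, 0.1146]
tool_rot: [-0.323, 0.63, -0.629, 0.321]
ft_force: [-0.4, 0.1, -1.0]
grip_width: 0.0139
```

Request:
arm_command([
  [[-0.02, -0.03, -0.15], 0],
  [[-0.02, -0.03, -0.3], 0],
  [[-0.02, -0.03, -0.42], 0],
  [[-0.02, -0.03, -0.54], 0],
  [[-0.02, -0.03, -0.54], 0],
])

```text
time: 18.55
position: [0.4592, 0.0965, 0.1024]
tool_rot: [0.322, -0.63, 0.63, -0.322]
ft_force: [-0.5, -0.1, 2.2]
grip_width: 0.0135
```

Run:
```python
from m import *
s=camera("side");o=get_obs();print(o["position"],o["ft_force"])
f=lambda c,q:cv2.resize(c["pixels"][q[1]:q[1]+90,q[0]:q[0]+90,::-1],(600,600),interpolation=cv2.INTER_CUBIC)
cv2.imwrite("pics/q.png",f(s,(210,130)))
```

```text
[0.459117   0.09647918 0.10237403] [0.13621388 0.54449845 2.78460258]
```

View pics/q.png

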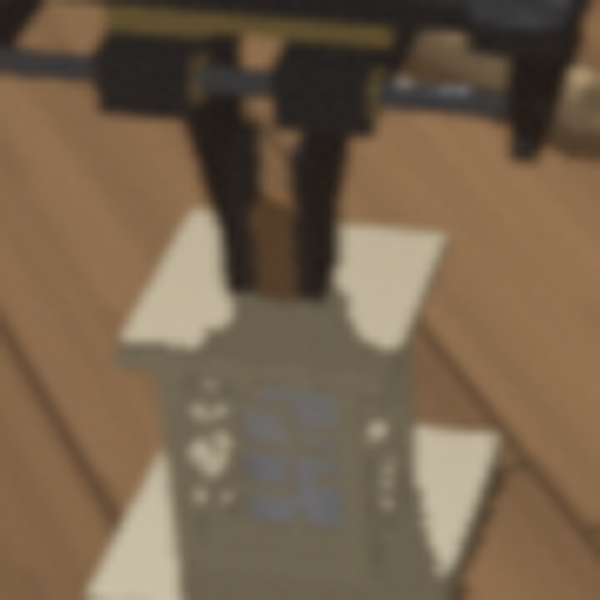

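The plate at crop (280,300) lies on the shade and the wrist reads about 3 N up, so it is in contact at the expected height. Releasing and moving to the collar.

Request:
arm_command([
  [[0, 0, 0], 0],
  [[0, 0, 0], 0],
  [[0, 0, 0], 0],
  [[0, 0, 0], 0],
], fingers=-0.2)

```text
time: 19.0
position: [0.459, 0.0965, 0.102]
tool_rot: [0.322, -0.63, 0.63, -0.322]
ft_force: [-1.0, -0.6, 0.4]
grip_width: 0.0332
```

Request:
arm_command([
  [[0, 0, 0.4], 0],
  [[0, 0, 1.2], 0],
  [[0, 0, 2.4], 0],
  [[1, -0.6, 3], 0],
  [[2.5, -1.4, 3], 0],
])

```text
time: 19.5
position: [0.5215, 0.0622, 0.1803]
tool_rot: [0.322, -0.629, 0.63, -0.323]
ft_force: [0.2, -0.2, -0.1]
grip_width: 0.0348
```

Request:
arm_command([
  [[1.5, -0.8, 0], 0],
  [[3, -1.6, 0], 0],
  [[4.2, -2.2, 0], 0],
  [[4.57, -2.52, 0], 0],
  [[4.57, -2.52, 0], 0],
], fingers=0.4)

```text
time: 20.0
position: [0.6364, -0.0025, 0.1771]
tool_rot: [0.321, -0.63, 0.63, -0.321]
ft_force: [0.3, 0.4, 0.2]
grip_width: 0.0592
```

Run:
```python
from m import *
c=camera("top");s=camera("side");o=get_obs();print(o["position"],o["grip_width"])
f=lambda c,q:cv2.resize(c["pixels"][q[1]:q[1]+90,q[0]:q[0]+90,::-1],(400,400),interpolation=cv2.INTER_CUBIC)
cv2.imwrite("pics/r.png",np.hstack([f(c,(190,185)),f(s,(210,130))]))
```

```text
[ 0.63375957 -0.00072983  0.1767902 ] 0.060319204105487016
```

View pics/r.png

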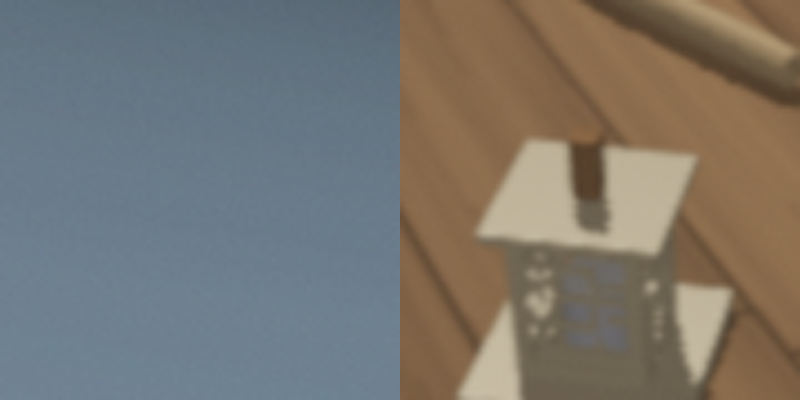

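The side view shows the roof level on the shade, with the dowel up at (588,165). Descending on the collar.

Run:
```python
from m import *
s=camera("side");print(onplane(s,[(251.9,160.4)],.130))
k=90/400
X=onplane(s,np.array([[128,138],[298,154],[262,253],[76,236]])*k+[210,130]-.4,.098);print(X,X.mean(0),[np.linalg.norm(X[i]-X[i-1]) for i in range(4)])
crop(s,300,160,400,260,6,"pics/s.png")
```

```text
[[0.46012612 0.09479911 0.13      ]]
[[0.45102676 0.15721216 0.098     ]
 [0.51923232 0.1082751  0.098     ]
 [0.47152053 0.03858057 0.098     ]
 [0.4014455  0.08688825 0.098     ]] [0.46080628 0.09773902 0.098     ] [np.float64(0.08604506033959673), np.float64(0.08394542524931464), np.float64(0.08446149244354274), np.float64(0.08511252349383763)]
```

Request:
arm_command([
  [[0, 0, -1.5], 0],
  [[0, 0, -3], 0],
  [[0, 0, -4.5], 0],
  [[0, 0, -5.4], 0],
  [[0, 0, -5.4], 0],
])

```text
time: 20.65
position: [0.6311, 0.0002, 0.0388]
tool_rot: [-0.325, 0.632, -0.627, 0.319]
ft_force: [0.1, 1.2, 0.4]
grip_width: 0.0607
```

Run:
```python
from m import *
c=camera("top");s=camera("side");o=get_obs();print(o["position"],o["grip_width"])
f=lambda c,q:cv2.resize(c["pixels"][q[1]:q[1]+80,q[0]:q[0]+80,::-1],(400,400),interpolation=cv2.INTER_CUBIC)
cv2.imwrite("pics/t.png",np.hstack([f(c,(240,120)),f(s,(310,165))]))
```

```text
[ 6.34948908e-01 -6.16639415e-04  4.25224063e-02] 0.060540534226031964
```

View pics/t.png

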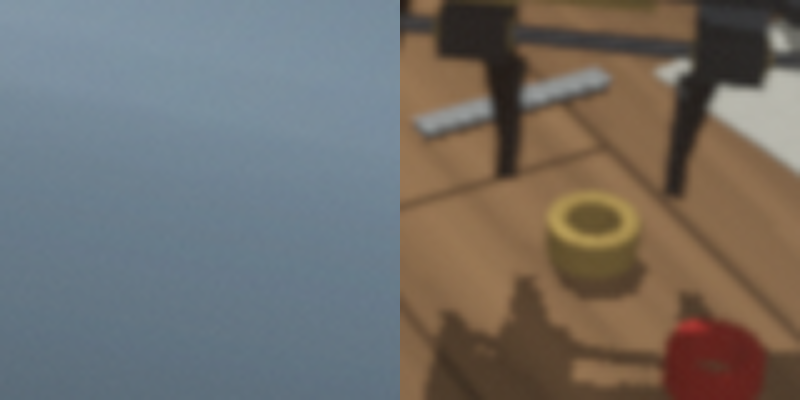

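The brass collar at crop (592,225) is centred between the tips (508,172) and (675,190), and the red one at (715,360) is clear. Descending and gripping.

Request:
arm_command([
  [[0, 0, -0.5], 0],
  [[0, 0, -1], 0],
  [[0, 0, -1.35], 0],
  [[0, 0, -1.5], 0],
  [[0, 0, -1.5], 0],
])

```text
time: 21.25
position: [0.6351, -0.0014, 0.0036]
tool_rot: [-0.322, 0.63, -0.629, 0.321]
ft_force: [-0.7, 0.7, -0.1]
grip_width: 0.0611
```

Request:
arm_command([
  [[0, 0, 0], 0],
  [[0, 0, 0], 0],
  [[0, 0, 0], 0],
  [[0, 0, 0], 0],
  [[0, 0, 0], 0],
], fingers=-0.6, force=20)

```text
time: 21.75
position: [0.636, -0.0015, 0.0049]
tool_rot: [0.322, -0.629, 0.63, -0.322]
ft_force: [-0.4, -0.9, 1.3]
grip_width: 0.039
```

Request:
arm_command([
  [[0, 0, 0.6], 0],
  [[0, 0, 1.6], 0],
  [[0, 0, 3.2], 0],
  [[0, 0, 4.8], 0],
  [[0, 0, 6.6], 0],
])

```text
time: 22.25
position: [0.6347, -0.0013, 0.1712]
tool_rot: [-0.322, 0.63, -0.629, 0.321]
ft_force: [0.8, 0.0, -1.1]
grip_width: 0.0388
```

Run:
```python
from m import *
c=camera("top");s=camera("side");o=get_obs();print(o["position"],o["grip_width"],o["ft_force"])
f=lambda c,q:cv2.resize(c["pixels"][q[1]:q[1]+100,q[0]:q[0]+100,::-1],(400,400),interpolation=cv2.INTER_CUBIC)
cv2.imwrite("pics/u.png",np.hstack([f(c,(240,110)),f(s,(310,105))]))
```

```text
[ 0.64044573 -0.00204767  0.17782084] 0.03876764689451528 [ 0.998992    0.71346521 -0.59631589]
```

View pics/u.png

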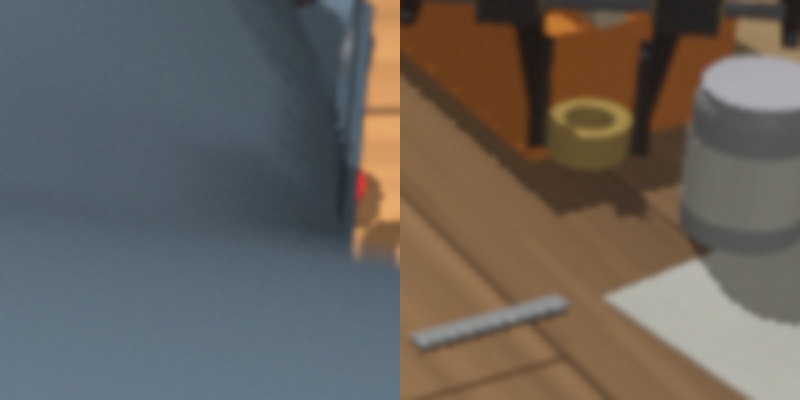

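The collar is held level at crop (590,130), with a width reading of 38.8 mm where 40 was expected. I'll check its centre in the hand.

Request:
arm_command([
  [[0, 0, 0], 0],
  [[0, 0, 0], 0],
])

```text
time: 22.55
position: [0.6343, -0.0012, 0.1686]
tool_rot: [-0.323, 0.63, -0.629, 0.321]
ft_force: [-0.5, -0.5, -1.3]
grip_width: 0.0386
```

Run:
```python
from m import *
s=camera("side");o=get_obs();print(o["position"],o["grip_width"],o["ft_force"])
f=lambda c,q:cv2.resize(c["pixels"][q[1]:q[1]+40,q[0]:q[0]+40,::-1],(600,600),interpolation=cv2.INTER_CUBIC)
cv2.imwrite("pics/v.png",f(s,(337,115)))
P=np.array(o["position"]);print(proj(s,[[.6358,-.0015,.183],[.6358,-.0015,.165]]))
```

```text
[ 0.63412952 -0.00119633  0.16797319] 0.03861095435588728 [ 0.09315011  0.1355236  -1.53746214]
[[354.85463902 139.24076712]
 [354.05869645 147.59644106]]
```

View pics/v.png

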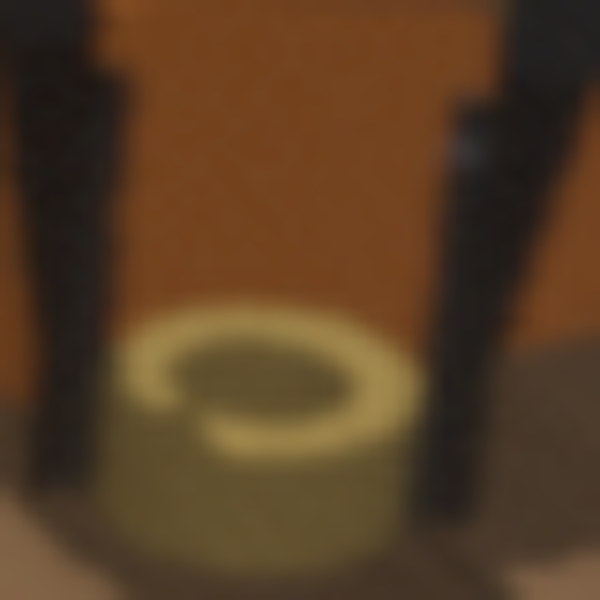

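The ring's centre is within about 1.5 mm of where the hand should hold it. Carrying it over the dowel.

Request:
arm_command([
  [[-1.2, 0.7, 0], 0],
  [[-2.8, 1.6, 0], 0],
  [[-4.4, 2.5, 0], 0],
  [[-5.8, 3.3, 0], 0],
  [[-6.8, 3.8, 0], 0],
])

```text
time: 23.1
position: [0.461, 0.0948, 0.1678]
tool_rot: [-0.324, 0.631, -0.628, 0.32]
ft_force: [-0.4, -0.1, -0.8]
grip_width: 0.039
```

Request:
arm_command([
  [[-0.24, 0.13, 0], 0],
  [[-0.24, 0.13, -0.4], 0],
  [[-0.24, 0.13, -0.8], 0],
  [[-0.24, 0.13, -0.8], 0],
  [[-0.24, 0.13, -0.8], 0],
])

```text
time: 23.6
position: [0.4606, 0.0962, 0.1487]
tool_rot: [-0.322, 0.63, -0.63, 0.321]
ft_force: [0.7, 0.4, -1.2]
grip_width: 0.0389
```

Run:
```python
from m import *
s=camera("side");c=camera("top");o=get_obs();print(o["position"],o["grip_width"],o["ft_force"])
f=lambda c,q:cv2.resize(c["pixels"][q[1]:q[1]+60,q[0]:q[0]+60,::-1],(600,600),interpolation=cv2.INTER_CUBIC)
cv2.imwrite("pics/w.png",f(s,(220,125)))
cv2.imwrite("pics/w2.png",f(c,(200,190)))
print(proj(s,[[.4598,.0968,.130],[.4598,.0968,.098],[.4598,.0968,.145],[.4598,.0968,.163]]))
```

```text
[0.46055428 0.09634814 0.14929612] 0.03910726848611092 [ 0.53364434  0.25323576 -2.08448452]
[[251.39084379 159.97109381]
 [252.33122854 173.44507125]
 [250.93462068 153.44460549]
 [250.37348955 145.42656912]]
```

View pics/w.png

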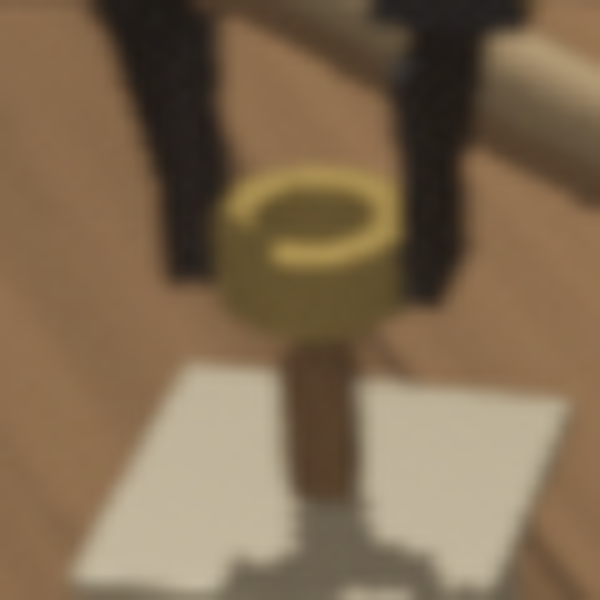

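The collar (313,215) is lined up above the dowel (320,420), within about 1 mm of the predictions. Lowering gently.

Request:
arm_command([
  [[0, 0, -0.3], 0],
  [[0, 0, -0.6], 0],
  [[0, 0, -0.9], 0],
  [[0, 0, -1.1], 0],
  [[0, 0, -1.1], 0],
])

```text
time: 24.2
position: [0.459, 0.0968, 0.1211]
tool_rot: [-0.322, 0.63, -0.629, 0.321]
ft_force: [-0.2, 0.2, -1.4]
grip_width: 0.039
```

Run:
```python
from m import *
s=camera("side");o=get_obs();print(o["position"],o["grip_width"],o["ft_force"])
f=lambda c,q:cv2.resize(c["pixels"][q[1]:q[1]+60,q[0]:q[0]+60,::-1],(600,600),interpolation=cv2.INTER_CUBIC)
cv2.imwrite("pics/x.png",f(s,(220,135)))
```

```text
[0.45934236 0.09683948 0.12152391] 0.03839861161150573 [-0.68020875 -0.56851627 -0.96157327]
```

View pics/x.png

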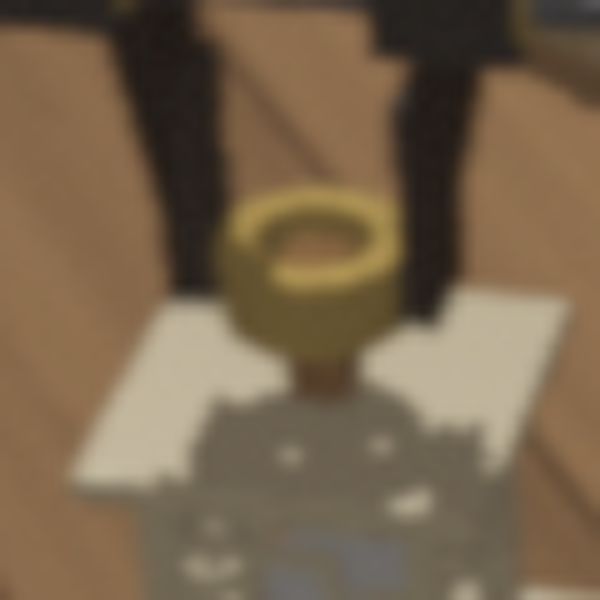

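The dowel end shows inside the ring at (310,240) and there is no contact force. Lowering the rest.

Request:
arm_command([
  [[0, 0, -0.25], 0],
  [[0, 0, -0.5], 0],
  [[0, 0, -0.7], 0],
  [[0, 0, -0.78], 0],
  [[0, 0, -0.78], 0],
])

```text
time: 24.75
position: [0.4594, 0.0968, 0.1028]
tool_rot: [-0.322, 0.63, -0.63, 0.322]
ft_force: [-1.4, -0.9, 4.4]
grip_width: 0.0391
```

Contact at the expected height, with the wrist at 4.4 N up. Releasing and going straight up.

Request:
arm_command([
  [[0, 0, 0.03], 0],
  [[0, 0, 0.03], 0],
  [[0, 0, 0.03], 0],
  [[0, 0, 0.03], 0],
], fingers=0.3)

```text
time: 25.15
position: [0.4598, 0.0968, 0.1032]
tool_rot: [0.322, -0.63, 0.63, -0.322]
ft_force: [-0.3, -0.9, 0.5]
grip_width: 0.0552
```

Request:
arm_command([
  [[0, 0, 0.5], 0],
  [[0, 0, 1.5], 0],
  [[0, 0, 3], 0],
  [[0, 0, 4.5], 0],
  [[0, -1.5, 5], 0],
])

```text
time: 25.65
position: [0.4617, 0.0614, 0.2318]
tool_rot: [0.321, -0.628, 0.63, -0.326]
ft_force: [1.2, -1.8, -1.0]
grip_width: 0.0564
```

Request:
arm_command([
  [[0, -1.9, 0], 0],
  [[0, -3.8, 0], 0],
  [[0, -5.7, 0], 0],
  [[0, -7.6, 0], 0],
  [[0, -9, 0], 0],
])

```text
time: 26.15
position: [0.4596, -0.1686, 0.2284]
tool_rot: [0.321, -0.63, 0.63, -0.321]
ft_force: [-0.2, -0.6, -0.0]
grip_width: 0.0568
```

Run:
```python
from m import *
s=camera("side");c=camera("top");o=get_obs();print(o["time"],o["position"])
f=lambda c,q:cv2.resize(c["pixels"][q[1]:q[1]+80,q[0]:q[0]+80,::-1],(400,400),interpolation=cv2.INTER_CUBIC)
cv2.imwrite("pics/y.png",np.hstack([f(c,(195,185)),f(s,(215,140))]))
cv2.imwrite("pics/y2.png",c["pixels"][:,:,::-1])
```

```text
26.25 [ 0.46056494 -0.17053445  0.22841446]
```

View pics/y.png

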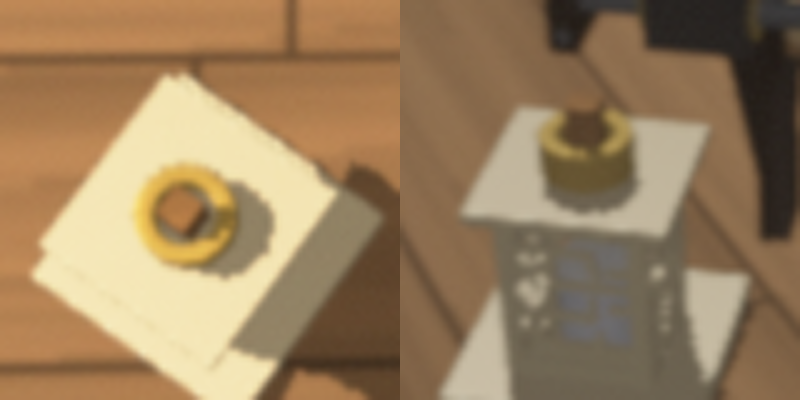

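View pics/y2.png

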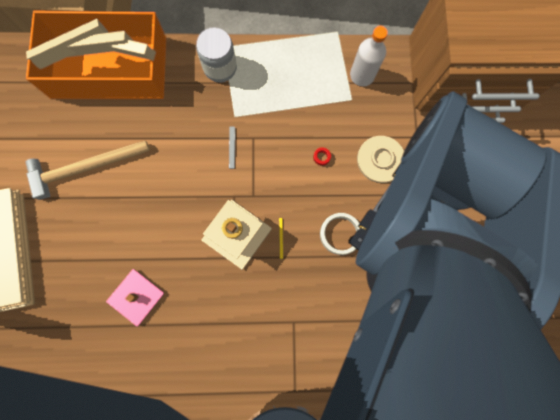

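The top view shows the ring around the dowel at (232,228) px. The tape is still at (341,234), the red ring at (322,157), and the round base is empty at (381,158). One numeric check of height and level from both views before handing in.

Run:
```python
from m import *
s=camera("side");c=camera("top");k=.2
a=np.array([[187,215]])*k+[195,185]-.4; b=np.array([[187,133]])*k+[215,140]-.4
P1,P2=[x["camera_matrix"]@np.c_[x["R"],x["t"]] for x in(c,s)]
und=lambda x,p:cv2.undistortPoints(p.reshape(-1,1,2),x["camera_matrix"],x["distortion"],P=x["camera_matrix"]).reshape(-1,2).T
def tri(p,q):
    X=cv2.triangulatePoints(P1,P2,und(c,p),und(s,q));return (X[:3]/X[3]).T.round(4)
print("ring top (z .116)",tri(a,b),onplane(c,a,.116),onplane(s,b,.116))
ct=np.array([[172,74],[343,194],[217,368],[41,244]])*k+[195,185]-.4   # far, right, near, left
cs=np.array([[310,125],[270,230],[62,213],[119,107]])*k+[215,140]-.4
A=tri(ct,cs);print("roof corners (z .098)",A,A.mean(0))
o=get_obs();print(o["time"],o["joint_velocities"].round(3))
```

```text
ring top (z .116) [[0.4591 0.0944 0.1169]] [[0.45894286 0.09452343 0.116     ]] [[0.45979337 0.09569493 0.116     ]]
roof corners (z .098) [[0.5171 0.1027 0.1009]
 [0.4693 0.0347 0.103 ]
 [0.4013 0.0839 0.101 ]
 [0.45   0.153  0.0998]] [0.459425 0.093575 0.101175]
26.35 [ 0.041 -0.012  0.023  0.004  0.003  0.001]
```

Request:
arm_command([
  [[0, 0, 0], 0],
  [[0, 0, 0], 0],
  [[0, 0, 0], 0],
  [[0, 0, 0], 0],
])

```text
time: 26.75
position: [0.4598, -0.1648, 0.2284]
tool_rot: [-0.322, 0.629, -0.629, 0.322]
ft_force: [0.3, 0.3, -0.2]
grip_width: 0.0568
```

```bash
python3 -c "
from rig import *
print(hand_in(),get_obs()['time'])"
```

```text
the job is handed in; nothing more can be done
the job is handed in; nothing more can be done
```

I put the lantern together on the square base in the order asked: light, shade, roof, then brass collar. I handed it in at about 27 s with the arm clear of everything. The last full top view shows the round base empty. The tape roll, red ring and pink roof are at their starting pixels.

- **Light:** both views put its top at about (460, 97) mm, using the seated height of 54 mm. That is within about 1 mm of the recess centre.
- **Shade:** the clear corners were within about 2 mm of the seated position in the side view. One top-view corner read about 5 mm off; I took that as poor corner picking.
- **Roof:** it made contact at the expected height and all four corners looked level. Triangulating them gave about 101 mm where 98 mm was expected. I take the 3 mm as picking error, because a spigot caught on the rim would stand 5–8 mm high.
- **Collar:** it is around the dowel, with its top triangulated at 116.9 mm where 116 mm was expected. While gripped it read about 39 mm wide where 40 mm was given.

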